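# Close up a row of key-blank cartons with the notched follower

### The arm

A 6-joint arm with a two-finger parallel gripper is mounted at the origin on a cart in front of the work surface, level with it; the furniture and walls round the work are solid. World frame = base frame: x ahead of the robot, y to its left, z up, the work surface at z = 0. Lengths are in m, angles in rad, forces in N, time in s.
With the tool pointing down it reaches from about 0.325 to 0.85 m from the base axis. Payload 4.4 kg.
Tool frame: the origin (TCP) lies midway between the tips of the shut fingers; the grasp point (between the pads) lies 19 mm behind it; z points along the fingers, y is the line along which they close (so a half turn about z gives the same grasp; the last joint's range is limited). The gripper opens to 94 mm and grips with 3 to 60 N. Pads are 16 mm wide; open, the fingers measure 119 mm over their backs; the gripper's body (75 mm by 177 mm) begins 78 mm behind the grasp point.
Start: joints at [-1.383, 0.207, 1.542, -0, 1.393, -0.15], TCP at [0.191, -0.542, 0.181] pointing down, gripper open.
Joint ranges: [-2.73, 2.73], [-0.86, 2.22], [0.23, 2.46], [-1.11, 4.25], [0.08, 2.63], [-2.82, 2.82]. Speed limits (rad/s): [2.79, 2.79, 3.14, 3.14, 3.14, 3.14].

### API

Orientations are given as a unit quaternion [x, y, z, w].
In Python, from cell import * gives the robot as it stands.
- The arm moves only by the tool step_arm, never from a script. Its arguments are lists of equal length, an entry for each row: "dp": the shift along the world's x, y, z in m, a list of three; "dr": the turn, a rotation vector about the world's x, y, z in rad, a list of three. A call has exactly 5 rows; each row is the pose to reach, as a shift and turn from the pose commanded when the call began; what a row does not reach only later rows make up. A row lasts 1/10 s, in which the tool goes at most 50 mm and 8.59 degrees, less where a joint would pass 70% of its speed; a pose out of reach is approached as far as the arm can. A call with a gripper value outside its range is refused whole. "hand" is the finger opening in m, from 0 to 0.094, set as the call begins (left out, the last holds). The fingers move at their own pace and stop on an object; "force" is the grip in N (left out, the last holds). Time passes only in rows, so rows that repeat a pose let the fingers close, or fill a call up. It gives the time, the measured TCP pose, the force, the opening and the grip force at its end, in the units of the state.
- state(): the state, without advancing time (a new reading comes with each control period).
- snapshot(name): name is "side" or "top" or "wrist"; returns (picture, depth): 480x640x3 uint8, blue, green, red; 480x640 float32, m along the optical axis (not along the pixel's ray), 0 where there is no reading.
- get_calibration(name): a dict with "fovy" (degrees; the focal length in pixels is half the picture's height over the tangent of half this angle, whatever the lens; pixels are square), "cx", "cy" (the principal point, pixels), "camera_from_world" (4x4, takes a point from world to camera coordinates). Camera axes: x right, y down, z forward; pixel columns grow to the right and rows downward; lengths in m; the calibration is good to about 2 mm. A picture is of the moment at which its call begins: read the wrist's pose just before it. get_calibration takes no time and is no camera call; for the wrist camera it gives the pose at the moment of the call.
- job_done(): hands the job in; it is judged then, once.
Trained networks look in the newest picture that a camera, given by its name, has taken for a name from the list of things; names that differ only in an ending like _2 or _b are one class to them, and where a whole thing is asked for, a point or a joint stands for the part that bears it (a point fixed in the world has none). Each returns a list of dicts, best first, with "conf" (0 to 1); they miss things now and then, are a little off and sometimes report something else, mostly with a low value. They report only what shows in the picture. A call takes as long as a camera call. They do not tell look-alikes from the thing itself.
- search_frame(camera, target): "centre" ([x, y, z] in m, in the coordinates of the camera as it stood for that picture, good to about 4 mm: the middle of the surface that is visible of it).
The state is a dict: "t": time; "joint_positions": joint angles; "joint_velocities": joint speeds; "effort": joint torques, N m; "tool_pos": TCP position; "orientation": TCP orientation; "ft_force": force on the tool from outside, world axes, zero at the start; "wrist_torque": the same for the moment, N m; "finger_gap": finger opening in m; "finger_force": force on a finger pad.
Only numpy, scipy, OpenCV 4.12 (cv2) and the standard library are available. Lean on these libraries where they do the work, as an engineer would, in place of code of your own. Each camera call takes 0.05 s, during which the arm holds its last target. There are 200 camera calls.

### The job

Close up the row of cartons in the grey tray: hold the red release bar up and slide the follower along the tray until the cartons touch each other and are pressed snug against the blue end stop with a gentle push of about 12 N, never crushing them. Then let go of the bar and ease the follower back just to the first notch where the bar drops fully home, so that it stays locked close behind the row. Never force the follower while its tooth is in a notch, and leave the other things on the bench where they are.

Things in the scene. Friction and masses are not known exactly. Their poses are not given: they have to be found in the camera images.
- tray: grey open tray fixed to the bench, 120 mm wide, 330 mm long, side walls 18 mm high. Origin: centre of its underside. The follower slides along its y axis. A blue end stop, 108 mm wide and 62 mm high, is clamped (fixed) across it near the +y end; its face lies 115 to 140 mm from the origin, its exact place is not given, so where the row is closed up must be felt
- follower_face (a point): middle of the pushing face of the aluminium follower, 30 mm above the bench; the face is 104 mm wide, 62 mm high, looks to +y. Axes parallel to the tray's. The follower reaches 60 mm back from it. Its sliding drag is about 2.5 N, each 200 g carton pushed adds 1 to 2 N. A push of 12 N in all at the bar closes the row firmly
- follower (a joint): position of the follower along the tray's +y, m; 0 to 0.115; grows towards the end stop
- bar_grip (a point): centre of the red release bar: horizontal, parallel to tray x, 12 mm thick (along y), 12 mm high, 70 mm free between two upright steel posts of the follower (10 mm thick, tops 120 mm above the bench). 34 mm behind the follower's face, 100 mm above the bench when home. Nothing else of the follower stands above 62 mm, so fingers fit over the bar from above with 32 mm free below it
- release_bar (a joint): lift of the release bar, m; 0 = fully home, tooth in a notch; about 0.006 = tooth on top of a rack tooth; above 0.007 free of the rack; 0.013 = upper stop. A spring pushes it down, about 5 N at 0, 7 N at the stop. At the start it may be home or on a rack tooth
- carton_a_center (a point): centre of the brown carton, 66 mm along the row, 105 mm across, 48 mm high, loose in the tray. Its x axis lies along the row
- carton_b_center (a point): centre of the white and dark carton, 66 mm along the row, 100 mm across, 46 mm high, loose in the tray (its centre given 24 mm above its underside). Its x axis lies along the row. Either carton may stand next to the end stop, with gaps between
- oil_bottle: bystander: cream oil bottle with red nozzle, 46 mm wide, 150 mm high; origin under its centre
- padlock: bystander: brass padlock lying flat, 71x46x20 mm
- tape_measure: bystander: yellow tape measure, 64x78x35 mm
- pin_tin: bystander: blue and white tin, 66x94x30 mm
- cup_clips: bystander: green cup, 72 mm wide, 60 mm high
- white_box: bystander: white and green carton on the bench, outside the tray, 66x85x46 mm
- rack (a point): middle of the steel rack on the tray's -x side, at its tooth tops, 40 mm above the bench. It runs along tray y, 150 mm long: 10 mm pitch, teeth 3.5 mm, gaps (the notches) 6.5 mm. A 4 mm wide steel tooth under the -x end of the release bar drops 6 mm deep into them
Not all that is in view belongs to the job. What is shaped like the part that bears carton_b_center but pink is not meant.

How it is judged:
By the outcome, as a careful person would: the job done as asked, in the order asked, and still so for the second after the job is handed in, with the robot touching nothing.
It also fails if it takes over 40 s, if anything falls off the work surface, if the arm or the gripper's body presses on something with over 40 N, if the wrist force passes 120 N, or if a joint passes its speed limit or range.

## Working session

There is one attempt and no reset: what is moved stays moved. The work goes in short steps, Python scripts to look and compute and a tool call to move; the robot and the scene stay as the last step left them, time stands still between calls to the robot, and variables do not carry over. Pictures are saved under pics/ and viewed, at most 10 in all, crops included, and the job is handed in when it is done.

Besides the shell and the picture viewer there is one more tool, called after "Call:" as name(argument=value, ...) on one line, values as JSON. step_arm: Moves the arm, as the interface text tells. Its arguments: {"type":"object","properties":{"dp":{"type":"array"},"dr":{"type":"array"},"hand":{"type":"number"},"force":{"type":"number"}},"required":["dp","dr"]}

```bash
mkdir -p pics
cat > h.py <<'E'
from cell import *
import numpy as np, cv2
def inv(c): return np.linalg.inv(np.array(c["camera_from_world"]))
def px(cal,p):
    f=240/np.tan(np.radians(cal["fovy"])/2); q=np.array(cal["camera_from_world"])@np.r_[p,1]
    return (cal["cx"]+f*q[0]/q[2], cal["cy"]+f*q[1]/q[2])
def cloud(cal,d):
    f=240/np.tan(np.radians(cal["fovy"])/2); v,u=np.mgrid[:480,:640]
    P=np.stack([(u-cal["cx"])/f*d,(v-cal["cy"])/f*d,d,np.ones_like(d)],-1)
    return (P@inv(cal).T)[...,:3]
E
python3 - <<'E'
from h import *
ims=[]
for n in ["top","side"]:
    im,d=snapshot(n); cal=get_calibration(n); cv2.imwrite(f"pics/{n}0.png",im); np.save(f"{n}0.npy",d)
    for t in ["tray","follower_face","bar_grip","carton_a_center","carton_b_center","rack"]:
        for r in search_frame(n,t)[:3]:
            p=(inv(cal)@np.r_[r["centre"],1])[:3]; print(n,t,round(r["conf"],2),p.round(3),np.round(px(cal,p)))
s=state(); print(s)
E
```

```text
top tray 0.71 [0.459 0.149 0.026] [250. 278.]
top follower_face 0.93 [0.483 0.106 0.029] [267. 269.]
top follower_face 0.41 [0.482 0.302 0.056] [186. 266.]
top bar_grip 0.56 [0.477 0.104 0.109] [265. 268.]
top carton_a_center 0.87 [0.485 0.303 0.055] [186. 265.]
top carton_b_center 0.73 [0.484 0.217 0.05 ] [221. 267.]
top carton_b_center 0.65 [0.64  0.15  0.047] [252. 206.]
top rack 0.96 [0.458 0.154 0.02 ] [248. 279.]
side tray 0.66 [0.459 0.108 0.03 ] [282. 248.]
side tray 0.31 [0.652 0.387 0.063] [319. 185.]
side follower_face 0.85 [0.478 0.103 0.045] [288. 244.]
side bar_grip 0.76 [0.452 0.103 0.109] [280. 230.]
side carton_a_center 0.97 [0.474 0.298 0.054] [275. 207.]
side carton_b_center 0.74 [0.484 0.218 0.05 ] [283. 221.]
side carton_b_center 0.58 [0.639 0.126 0.041] [335. 234.]
side rack 0.7 [0.454 0.108 0.027] [281. 249.]
{'t': 0.7, 'joint_positions': array([-1.38249362e+00,  2.06538780e-01,  1.54146758e+00, -6.90777483e-06,
        1.39350203e+00, -1.50509337e-01]), 'joint_velocities': array([ 1.26503347e-03,  1.17945652e-03, -4.44387664e-06,  4.43396589e-04,
       -1.89012091e-03, -6.19164257e-04]), 'effort': array([ 8.41606325e-04, -3.70753849e+01, -2.81689703e+01,  6.98170764e-02,
        2.73388170e-02, -1.01204625e-05]), 'tool_pos': array([ 0.19109745, -0.54234181,  0.18099688]), 'orientation': array([ 9.85684980e-01,  1.68597502e-01, -2.60301425e-06,  4.21909776e-05]), 'ft_force': array([-0.54136229,  0.27963123, -0.06192005]), 'wrist_torque': array([-0.06625585,  0.00445606, -0.00480625]), 'finger_force': 0.0, 'finger_gap': 0.09418958841026856}
```

Run:
```python
from h import *
a=cv2.imread("pics/top0.png")[190:350,130:330]; cv2.imwrite("pics/topc.png",cv2.resize(a,None,fx=3.75,fy=3.75,interpolation=cv2.INTER_CUBIC))
cal=get_calibration("top"); P=cloud(cal,np.load("top0.npy"))
for lo,hi,n in [(.088,.113,'bar'),(.113,.13,'post'),(.054,.068,'62mm')]:
    m=(P[...,2]>lo)&(P[...,2]<hi)&(P[...,0]>.38)&(P[...,0]<.57)&(P[...,1]>-.02)&(P[...,1]<.42)
    q=P[m]; print(n,len(q), q.min(0).round(3) if len(q) else '',q.max(0).round(3) if len(q) else '',q.mean(0).round(3) if len(q) else '')
    if n!='62mm':
        for r in q[:40]: print(r.round(3),end=' ')
        print()
```

```text
bar 179 [0.411 0.1   0.102] [0.539 0.116 0.113] [0.474 0.107 0.11 ]
[0.538 0.113 0.112] [0.539 0.111 0.11 ] [0.539 0.109 0.108] [0.536 0.116 0.107] [0.536 0.106 0.111] [0.536 0.104 0.11 ] [0.534 0.116 0.11 ] [0.531 0.115 0.113] [0.531 0.101 0.112] [0.529 0.101 0.112] [0.526 0.115 0.111] [0.527 0.103 0.111] [0.528 0.102 0.102] [0.524 0.11  0.113] [0.524 0.108 0.112] [0.524 0.106 0.11 ] [0.524 0.103 0.11 ] [0.521 0.113 0.112] [0.522 0.106 0.112] [0.519 0.113 0.111] [0.519 0.108 0.11 ] [0.519 0.103 0.111] [0.517 0.113 0.11 ] [0.517 0.11  0.112] [0.517 0.105 0.112] [0.514 0.112 0.111] [0.514 0.11  0.111] [0.515 0.103 0.106] [0.512 0.103 0.112] [0.509 0.114 0.112] [0.509 0.112 0.113] [0.509 0.11  0.113] [0.51  0.108 0.108] [0.51  0.105 0.109] [0.51  0.103 0.108] [0.508 0.115 0.105] [0.507 0.112 0.112] [0.507 0.11  0.11 ] [0.507 0.107 0.112] [0.507 0.105 0.111] 
post 129 [0.41  0.1   0.113] [0.538 0.118 0.124] [0.478 0.108 0.116]
[0.538 0.106 0.117] [0.534 0.112 0.121] [0.535 0.11  0.12 ] [0.534 0.108 0.121] [0.532 0.112 0.122] [0.532 0.11  0.12 ] [0.532 0.107 0.121] [0.533 0.105 0.118] [0.533 0.103 0.117] [0.533 0.101 0.115] [0.531 0.118 0.113] [0.53  0.112 0.121] [0.529 0.109 0.124] [0.529 0.107 0.124] [0.529 0.105 0.123] [0.531 0.103 0.114] [0.528 0.115 0.114] [0.528 0.113 0.114] [0.528 0.11  0.118] [0.528 0.108 0.119] [0.528 0.106 0.114] [0.528 0.103 0.116] [0.526 0.113 0.115] [0.526 0.11  0.114] [0.525 0.107 0.119] [0.526 0.106 0.114] [0.523 0.112 0.114] [0.521 0.11  0.116] [0.521 0.108 0.114] [0.521 0.103 0.115] [0.519 0.11  0.114] [0.519 0.105 0.113] [0.516 0.107 0.114] [0.517 0.103 0.113] [0.514 0.107 0.115] [0.514 0.105 0.114] [0.511 0.112 0.116] [0.511 0.11  0.115] [0.511 0.107 0.116] [0.511 0.105 0.118] 
62mm 1132 [0.412 0.103 0.054] [0.539 0.363 0.068] [0.482 0.278 0.058]
```

View pics/topc.png

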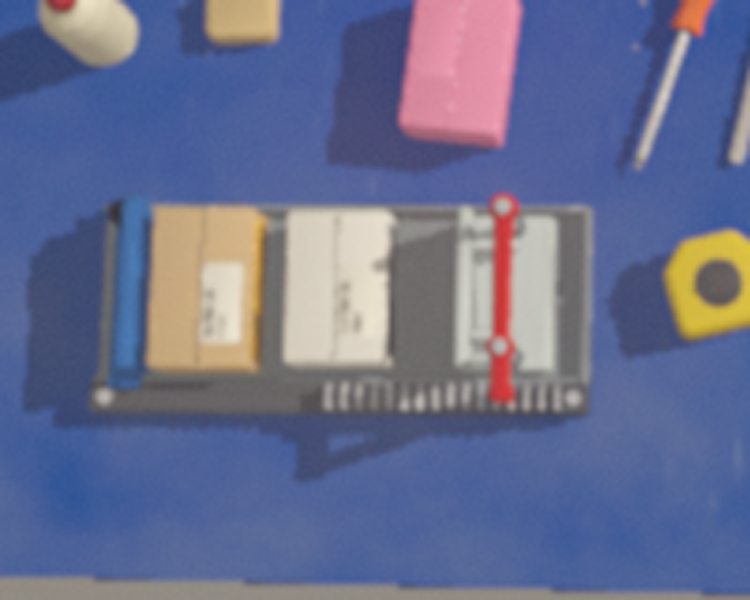

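View pics/side0.png

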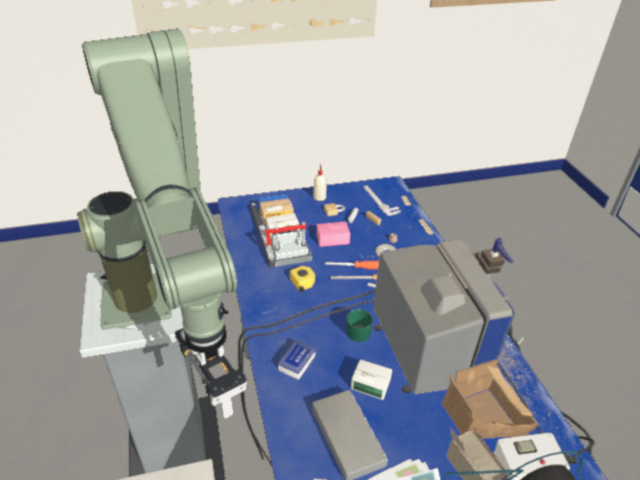

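The top view shows the tray running along world y. The blue stop is at crop (130,290), the brown carton at (205,290) and the white carton at (338,288). The follower with the red bar is at (503,290), between posts at (503,205) and (500,345). The rack is on the -x side. There are two candidates for carton_b: white at image (221,267) in the tray, and pink at (252,206) outside it. The white one fits, because the pink one is excluded by the task. Next I check the path and the post positions.

Run:
```python
from h import *
cal=get_calibration("top"); P=cloud(cal,np.load("top0.npy")); C=inv(cal)
f=240/np.tan(np.radians(cal["fovy"])/2)
def at(u,v,z):
    r=C[:3,:3]@np.array([(u-cal["cx"])/f,(v-cal["cy"])/f,1]); o=C[:3,3]; return (o+r*(z-o[2])/r[2]).round(4)
c=lambda x,y:(130+x/3.75-.37,190+y/3.75-.37)
for n,x,y,z in [("p1",503,205,.12),("p2",500,345,.12),("barmid",505,275,.106),("tl",115,205,.018),("tr",590,208,.018),("bl",95,412,.018),("br",585,412,.018),("barend",503,400,.106)]: print(n,at(*c(x,y),z))
a=np.array([.191,-.542]);b=np.array([.487,.108]);d=b-a
t=np.clip(((P[...,:2]-a)@d)/(d@d),0,1); dist=np.linalg.norm(P[...,:2]-a-t[...,None]*d,axis=-1)
for lo in (.1,.15,.2):
    m=(dist<.17)&(P[...,2]>lo)&(P[...,2]<.6); q=P[m]; print(lo,len(q),q.min(0).round(2) if len(q) else'',q.max(0).round(2) if len(q) else '',np.median(t[m]) if len(q) else '')
```

```text
p1 [0.5315 0.1081 0.12  ]
p2 [0.4435 0.1063 0.12  ]
barmid [0.489  0.1064 0.106 ]
tl [0.5408 0.3798 0.018 ]
tr [0.5472 0.0591 0.018 ]
bl [0.4014 0.3827 0.018 ]
br [0.4095 0.0576 0.018 ]
barend [0.4104 0.1043 0.106 ]
0.1 4663 [ 0.13 -0.62  0.1 ] [0.54 0.12 0.6 ] 0.06570837560090059
0.15 4355 [ 0.13 -0.62  0.2 ] [ 0.25 -0.04  0.6 ] 0.060389284979852784
0.2 4355 [ 0.13 -0.62  0.2 ] [ 0.25 -0.04  0.6 ] 0.060389284979852784
```

Call:
step_arm(dp=[[0.02, 0.044, 0.012], [0.04, 0.088, 0.024], [0.06, 0.132, 0.036], [0.08, 0.176, 0.048], [0.1, 0.22, 0.06]], dr=[[0, 0, -0.02], [0, 0, -0.04], [0, 0, -0.06], [0, 0, -0.08], [0, 0, -0.1]], hand=0.05)

```text
t: 1.2
tool_pos: [0.2915, -0.3206, 0.2415]
orientation: [0.993, 0.118, 0.0, 0.0]
ft_force: [1.1, 0.1, 0.2]
finger_gap: 0.0577
finger_force: 0.0
```

Call:
step_arm(dp=[[0.02, 0.044, 0.004], [0.04, 0.088, 0.008], [0.06, 0.132, 0.012], [0.08, 0.176, 0.016], [0.1, 0.22, 0.02]], dr=[[0, 0, -0.02], [0, 0, -0.04], [0, 0, -0.06], [0, 0, -0.08], [0, 0, -0.1]])

```text
t: 1.7
tool_pos: [0.3916, -0.1005, 0.2616]
orientation: [0.998, 0.069, 0.001, 0.0]
ft_force: [-0.1, -0.0, 0.5]
finger_gap: 0.0499
finger_force: 0.0
```

Call:
step_arm(dp=[[0.02, 0.044, -0.004], [0.04, 0.088, -0.008], [0.06, 0.132, -0.012], [0.08, 0.174, -0.016], [0.097, 0.21, -0.02]], dr=[[0, 0, -0.025], [0, 0, -0.05], [0, 0, -0.075], [0, 0, -0.1], [0, 0, -0.118]])

```text
t: 2.2
tool_pos: [0.4887, 0.1102, 0.241]
orientation: [1.0, 0.011, 0.0, -0.0]
ft_force: [0.1, -1.1, 0.1]
finger_gap: 0.0498
finger_force: 0.0
```

Run:
```python
from h import *
im,d=snapshot("wrist"); cal=get_calibration("wrist"); cv2.imwrite("pics/w1.png",im); np.save("w1.npy",d)
P=cloud(cal,d); print(cal["fovy"],inv(cal).round(3)[:3,3])
for t in ["bar_grip","rack"]:
    for r in search_frame("wrist",t)[:2]:
        p=(inv(cal)@np.r_[r["centre"],1])[:3]; print(t,r["conf"],p.round(4),np.round(px(cal,p)))
hsv=cv2.cvtColor(im,cv2.COLOR_BGR2HSV)
m=((hsv[...,0]<8)|(hsv[...,0]>172))&(hsv[...,1]>150)&(hsv[...,2]>60)&(P[...,2]>.08)&(P[...,2]<.125)&(d>0)
q=P[m]; print(len(q),q.min(0).round(4),q.max(0).round(4))
top=q[q[:,2]>np.percentile(q[:,2],60)-.004]
k=np.polyfit(top[:,0],top[:,1],1); print("line",k,"y at .488",np.polyval(k,.488),"z pct",np.percentile(q[:,2],[5,25,50,75,95]).round(4), "y range mid",np.percentile(q[abs(q[:,0]-.488)<.01][:,1],[2,50,98]).round(4))
```

```text
59.92203618595969 [0.564 0.115 0.444]
bar_grip 0.82 [0.4801 0.1122 0.113 ] [327. 240.]
rack 0.58 [0.4722 0.1441 0.0241] [296. 225.]
1947 [0.4107 0.1029 0.0997] [0.5396 0.1217 0.1143]
line [0.02426303 0.10045334] y at .488 0.11229369462172632 z pct [0.109  0.1104 0.111  0.1116 0.1125] y range mid [0.1067 0.1122 0.1177]
```

View pics/w1.png

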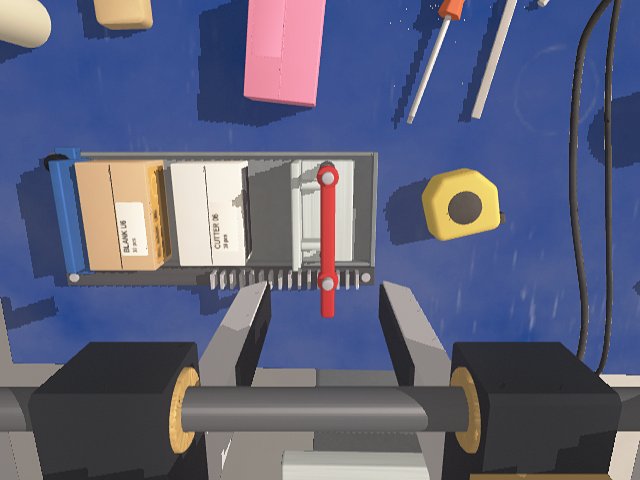

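The bar's top is at z≈0.111, so the bar stands on a rack tooth, at wrist pixel (327,230). Its y is about 0.112 and its yaw matches the tool. The pink carton at (285,50) is the decoy and stays outside the tray. I go down to just above the bar and then check the centring.

Call:
step_arm(dp=[[0, 0.001, -0.03], [0, 0.001, -0.06], [0, 0.001, -0.09], [0, 0.001, -0.111], [0, 0.001, -0.111]], dr=[[0, 0, 0], [0, 0, 0], [0, 0, 0], [0, 0, 0], [0, 0, 0]], hand=0.034)

```text
t: 2.85
tool_pos: [0.4847, 0.107, 0.1269]
orientation: [1.0, 0.01, -0.004, 0.0]
ft_force: [-0.5, 0.9, -0.1]
finger_gap: 0.0341
finger_force: 0.0
```

```bash
cat >> h.py <<'E'
def bar(tag,save=True):
    im,d=snapshot("wrist"); cal=get_calibration("wrist"); P=cloud(cal,d)
    if save: cv2.imwrite(f"pics/{tag}.png",im); np.save(f"{tag}.npy",d)
    hsv=cv2.cvtColor(im,cv2.COLOR_BGR2HSV)
    m=((hsv[...,0]<8)|(hsv[...,0]>172))&(hsv[...,1]>150)&(hsv[...,2]>60)&(P[...,2]>.085)&(P[...,2]<.14)&(d>0)
    q=P[m]; k=np.polyfit(q[:,0],q[:,1],1)
    print("n",len(q),"slope",k[0].round(4),"y@.488",np.polyval(k,.488).round(4),"x",q[:,0].min().round(4),q[:,0].max().round(4),"ztop",np.percentile(q[:,2],[10,50,90]).round(4))
    s=state(); print(s["t"],s["tool_pos"].round(4),s["ft_force"].round(2),s["finger_gap"].round(4),s["finger_force"])
    return im,d,P
E
python3 - <<'E'
from h import *
bar("w2")
E
```

```text
n 4101 slope 0.0215 y@.488 0.1075 x 0.4139 0.5406 ztop [0.1127 0.1141 0.1153]Traceback (most recent call last):
  File "<stdin>", line 2, in <module>
  File "h.py", line 18, in bar
    s=state(); print(s["t"],s["tool_pos"].round(4),s["ft_force"].round(2),s["finger_gap"].round(4),s["finger_force"])
                                                                          ^^^^^^^^^^^^^^^^^^^^^
AttributeError: 'float' object has no attribute 'round'
```

View pics/w2.png

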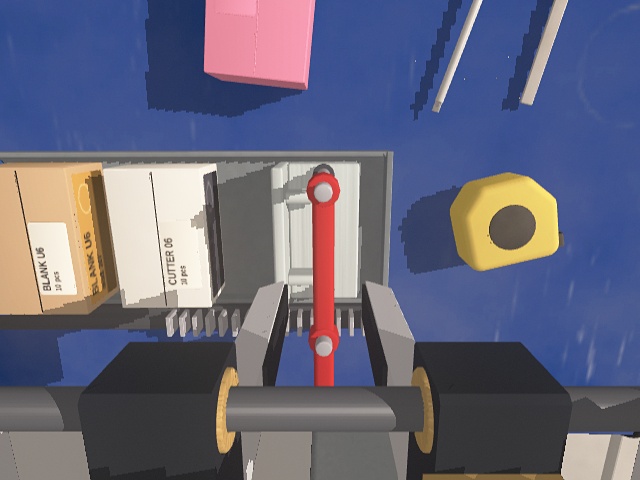

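```bash
sed -i 's/s\["finger_gap"\].round(4)/round(s["finger_gap"],4)/' h.py
python3 - <<'E'
from h import *
bar("w3")
s=state(); cal=get_calibration("wrist"); print(s["orientation"].round(4),s["joint_velocities"].round(3),px(cal,s["tool_pos"]),"cam",inv(cal)[:3,3].round(4))
from scipy.spatial.transform import Rotation as R
r=R.from_quat(s["orientation"]).as_matrix()
for y in (-.017,.017): print(px(cal,s["tool_pos"]+r@np.array([0.008,y,0])))
for x in (.4875-.044,.4875,.4875+.044): print(px(cal,[x,.1075,.12]))
E
```

```text
n 4008 slope 0.0206 y@.488 0.1075 x 0.4146 0.5402 ztop [0.112  0.1135 0.1147]
2.95 [0.4882 0.1076 0.1305] [0.08 0.56 0.3 ] 0.0339 0.0
[1.0e+00 9.7e-03 1.0e-04 2.0e-04] [ 0.009 -0.017 -0.037  0.002 -0.003  0.003] (np.float64(323.4371440614897), np.float64(281.5664851902567)) cam [0.5625 0.1086 0.3345]
(np.float64(290.37216479618155), np.float64(266.9135797009735))
(np.float64(356.46790154240443), np.float64(266.87899113632943))
(np.float64(322.21040854274656), np.float64(348.9355103572144))
(np.float64(323.6355231302003), np.float64(276.03756988148064))
(np.float64(325.2101623408779), np.float64(195.4910956110662))
```

Call:
step_arm(dp=[[0, 0.0005, -0.015], [0, 0.0005, -0.03], [0, 0.0005, -0.043], [0, 0.0005, -0.043], [0, 0.0005, -0.043]], dr=[[0, 0, 0], [0, 0, 0], [0, 0, 0], [0, 0, 0], [0, 0, 0]])

```text
t: 3.45
tool_pos: [0.4887, 0.109, 0.0878]
orientation: [1.0, 0.01, 0.001, 0.0]
ft_force: [-0.3, -0.1, 0.3]
finger_gap: 0.0342
finger_force: 0.0
```

Call:
step_arm(dp=[[0, 0, 0], [0, 0, 0], [0, 0, 0], [0, 0, 0], [0, 0, 0]], dr=[[0, 0, 0], [0, 0, 0], [0, 0, 0], [0, 0, 0], [0, 0, 0]], hand=0.016, force=3)

```text
t: 3.95
tool_pos: [0.4882, 0.1092, 0.0871]
orientation: [1.0, 0.01, 0.0, 0.0]
ft_force: [0.5, 0.3, -0.2]
finger_gap: 0.0157
finger_force: 0.0
```

Run:
```python
from h import *
bar("w4"); print(state()["wrist_torque"].round(3))
```

```text
n 5063 slope 0.0203 y@.488 0.1073 x 0.4096 0.5387 ztop [0.1105 0.1119 0.113 ]
4.0 [0.4881 0.1092 0.087 ] [-0.49  0.09  0.65] 0.016 0.0
[ 0.082  0.008 -0.03 ]
```

View pics/w4.png

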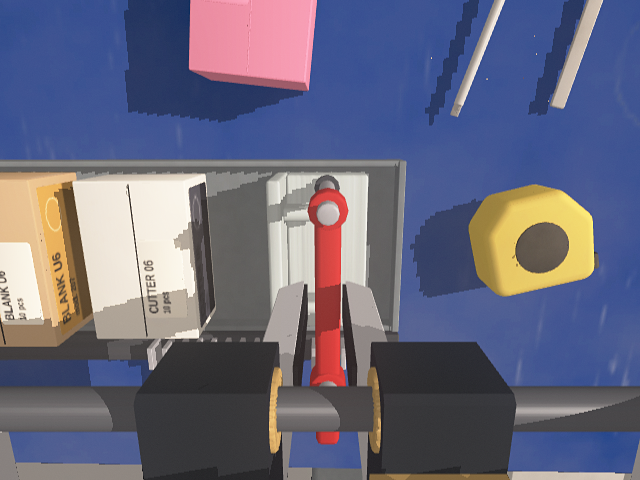

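Both fingers straddle the bar, which is at x 315–341 between finger edges at 304 and 343, so it is about 1.8 mm off centre towards -y. I correct for that and close gently.

Call:
step_arm(dp=[[0, -0.0008, 0], [0, -0.0015, 0], [0, -0.0015, 0], [0, -0.0015, 0], [0, -0.0015, 0]], dr=[[0, 0, 0], [0, 0, 0], [0, 0, 0], [0, 0, 0], [0, 0, 0]])

```text
t: 4.5
tool_pos: [0.4881, 0.1077, 0.087]
orientation: [1.0, 0.01, 0.0, -0.0]
ft_force: [-1.1, -0.0, 0.1]
finger_gap: 0.016
finger_force: 0.0
```

Call:
step_arm(dp=[[0, 0, 0], [0, 0, 0], [0, 0, 0], [0, 0, 0], [0, 0, 0]], dr=[[0, 0, 0], [0, 0, 0], [0, 0, 0], [0, 0, 0], [0, 0, 0]], hand=0.008, force=3)

```text
t: 5.0
tool_pos: [0.4881, 0.1078, 0.087]
orientation: [1.0, 0.01, 0.0, -0.0]
ft_force: [-0.2, 1.8, 0.3]
finger_gap: 0.0117
finger_force: 3.0
```

Call:
step_arm(dp=[[0, 0, 0], [0, 0, 0], [0, 0, 0], [0, 0, 0], [0, 0, 0]], dr=[[0, 0, 0], [0, 0, 0], [0, 0, 0], [0, 0, 0], [0, 0, 0]], hand=0.006, force=35)

```text
t: 5.5
tool_pos: [0.4884, 0.1076, 0.0874]
orientation: [1.0, 0.01, 0.0, 0.0]
ft_force: [-1.0, -0.1, 5.0]
finger_gap: 0.0057
finger_force: 2.3
```

Call:
step_arm(dp=[[0, 0, 0.001], [0, 0, 0.0025], [0, 0, 0.004], [0, 0, 0.0045], [0, 0, 0.0045]], dr=[[0, 0, 0], [0, 0, 0], [0, 0, 0], [0, 0, 0], [0, 0, 0]])

```text
t: 6.0
tool_pos: [0.488, 0.1077, 0.0913]
orientation: [1.0, 0.01, -0.0, 0.0]
ft_force: [-0.5, 0.6, 0.4]
finger_gap: 0.006
finger_force: 0.0
```

Run:
```python
from h import *
im,d,P=bar("w5")
# carton tops along the row, at x~.45-.52
for lo,hi in [(.04,.058),(.03,.07)]:
    m=(P[...,2]>lo)&(P[...,2]<hi)&(abs(P[...,0]-.50)<.02)&(P[...,1]>.09)&(d>0)
    h,e=np.histogram(P[m][:,1],np.arange(.09,.36,.005)); print([(round(x,3),int(n)) for x,n in zip(e,h)])
```

```text
n 3576 slope 0.0223 y@.488 0.1072 x 0.4094 0.5388 ztop [0.111  0.1121 0.1131]
6.05 [0.488  0.1077 0.0913] [-0.47 -0.88 -0.08] 0.006 0.0
[(np.float64(0.09), 0), (np.float64(0.095), 0), (np.float64(0.1), 0), (np.float64(0.105), 0), (np.float64(0.11), 0), (np.float64(0.115), 10), (np.float64(0.12), 128), (np.float64(0.125), 117), (np.float64(0.13), 275), (np.float64(0.135), 0), (np.float64(0.14), 0), (np.float64(0.145), 0), (np.float64(0.15), 0), (np.float64(0.155), 0), (np.float64(0.16), 0), (np.float64(0.165), 0), (np.float64(0.17), 0), (np.float64(0.175), 0), (np.float64(0.18), 0), (np.float64(0.185), 491), (np.float64(0.19), 547), (np.float64(0.195), 538), (np.float64(0.2), 530), (np.float64(0.205), 529), (np.float64(0.21), 544), (np.float64(0.215), 524), (np.float64(0.22), 518), (np.float64(0.225), 535), (np.float64(0.23), 528), (np.float64(0.235), 535), (np.float64(0.24), 525), (np.float64(0.245), 535), (np.float64(0.25), 398), (np.float64(0.255), 0), (np.float64(0.26), 0), (np.float64(0.265), 0), (np.float64(0.27), 5), (np.float64(0.275), 1402), (np.float64(0.28), 548), (np.float
[... 921 characters left out ...]
4(0.21), 544), (np.float64(0.215), 524), (np.float64(0.22), 518), (np.float64(0.225), 535), (np.float64(0.23), 528), (np.float64(0.235), 535), (np.float64(0.24), 525), (np.float64(0.245), 535), (np.float64(0.25), 398), (np.float64(0.255), 0), (np.float64(0.26), 0), (np.float64(0.265), 0), (np.float64(0.27), 7), (np.float64(0.275), 2018), (np.float64(0.28), 548), (np.float64(0.285), 556), (np.float64(0.29), 545), (np.float64(0.295), 491), (np.float64(0.3), 131), (np.float64(0.305), 0), (np.float64(0.31), 0), (np.float64(0.315), 0), (np.float64(0.32), 0), (np.float64(0.325), 0), (np.float64(0.33), 0), (np.float64(0.335), 0), (np.float64(0.34), 0), (np.float64(0.345), 0), (np.float64(0.35), 0)]
```

View pics/w5.png

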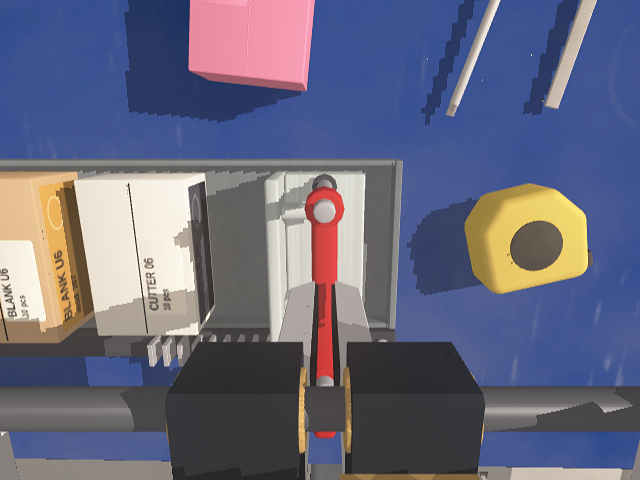

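Run:
```python
from h import *
cal=get_calibration("wrist")
d=np.load("w5.npy"); P=cloud(cal,d)
for v in (275,282,286,290,300,320,335):
    print(v,[(u,P[v,u].round(3).tolist()) for u in (294,300,308,323,338,345,350)])
print(px(cal,state()["tool_pos"]))
```

```text
275 [(294, [0.469, 0.127, 0.028]), (300, [0.47, 0.123, 0.029]), (308, [0.469, 0.118, 0.027]), (323, [0.499, 0.108, 0.112]), (338, [0.47, 0.098, 0.029]), (345, [0.47, 0.093, 0.027]), (350, [0.47, 0.089, 0.029])]
282 [(294, [0.464, 0.127, 0.027]), (300, [0.465, 0.123, 0.029]), (308, [0.464, 0.118, 0.028]), (323, [0.495, 0.108, 0.111]), (338, [0.497, 0.101, 0.117]), (345, [0.465, 0.093, 0.028]), (350, [0.465, 0.089, 0.028])]
286 [(294, [0.461, 0.127, 0.028]), (300, [0.497, 0.118, 0.123]), (308, [0.498, 0.115, 0.124]), (323, [0.493, 0.108, 0.112]), (338, [0.498, 0.101, 0.123]), (345, [0.497, 0.098, 0.122]), (350, [0.497, 0.096, 0.122])]
290 [(294, [0.497, 0.12, 0.128]), (300, [0.497, 0.118, 0.127]), (308, [0.497, 0.114, 0.127]), (323, [0.491, 0.108, 0.112]), (338, [0.498, 0.102, 0.128]), (345, [0.498, 0.099, 0.128]), (350, [0.498, 0.096, 0.128])]
300 [(294, [0.497, 0.12, 0.139]), (300, [0.497, 0.117, 0.139]), (308, [0.497, 0.114, 0.138]), (323, [0.486, 0.108, 0.111]), (338, [0.498, 0.102, 0.139]), (345, [0.497, 0.099, 0.138]), (350, [0.497, 0.097, 0.138])]
320 [(294, [0.497, 0.118, 0.158]), (300, [0.497, 0.116, 0.157]), (308, [0.497, 0.113, 0.157]), (323, [0.476, 0.108, 0.112]), (338, [0.497, 0.102, 0.157]), (345, [0.497, 0.1, 0.157]), (350, [0.498, 0.098, 0.157])]
335 [(294, [0.497, 0.118, 0.168]), (300, [0.497, 0.116, 0.169]), (308, [0.497, 0.113, 0.169]), (323, [0.469, 0.107, 0.113]), (338, [0.498, 0.103, 0.169]), (345, [0.498, 0.101, 0.17]), (350, [0.498, 0.099, 0.169])]
(np.float64(323.41883554115344), np.float64(281.5720752386808))
```

The fingertips end at row 283, which is z≈0.117 by depth. That is about 25 mm higher than the reported TCP, so the fingers only nipped the bar's top edge and slid off. The bar itself hasn't moved: its top is still 0.112 and its y 0.107. I reopen and go down to TCP z≈0.067, which is clear of the 62 mm follower body whichever height is right.

Call:
step_arm(dp=[[0, 0, 0], [0, 0, 0], [0, 0, 0], [0, 0, 0], [0, 0, 0]], dr=[[0, 0, 0], [0, 0, 0], [0, 0, 0], [0, 0, 0], [0, 0, 0]], hand=0.03, force=3)

```text
t: 6.55
tool_pos: [0.4881, 0.1077, 0.0914]
orientation: [1.0, 0.01, -0.0, 0.0]
ft_force: [0.5, -0.5, 0.8]
finger_gap: 0.03
finger_force: 0.0
```

Call:
step_arm(dp=[[0, 0, -0.006], [0, 0, -0.012], [0, 0, -0.018], [0, 0, -0.024], [0, 0, -0.024]], dr=[[0, 0, 0], [0, 0, 0], [0, 0, 0], [0, 0, 0], [0, 0, 0]])

```text
t: 7.05
tool_pos: [0.4869, 0.1076, 0.066]
orientation: [1.0, 0.01, -0.001, 0.0]
ft_force: [-0.5, -0.5, -0.0]
finger_gap: 0.0302
finger_force: 0.0
```

Run:
```python
from h import *
im,d,P=bar("w6"); print(state()["wrist_torque"].round(3))
# finger tips: front faces at x~.497
for nm,ys in (("L",(.12,.145)),("R",(.07,.1))):
    m=(abs(P[...,0]-.497)<.006)&(P[...,1]>ys[0])&(P[...,1]<ys[1])&(P[...,2]>.064)&(d>0); print(nm,np.percentile(P[m][:,2],[0,1,5]).round(4), np.percentile(P[m][:,1],[2,98]).round(4))
cv2.imwrite("pics/w6c.png",cv2.resize(im[150:400,180:480],None,fx=2.4,fy=2.4))
```

```text
n 6160 slope 0.0211 y@.488 0.1073 x 0.4096 0.5393 ztop [0.1112 0.1125 0.1136]
7.1 [0.4874 0.1076 0.0666] [-0.32  0.01  0.19] 0.0301 0.0
[ 0.038  0.034 -0.008]
L [0.064  0.0948 0.1025] [0.1222 0.1339]
R [0.0907 0.0955 0.1029] [0.0809 0.0923]
```

View pics/w6c.png

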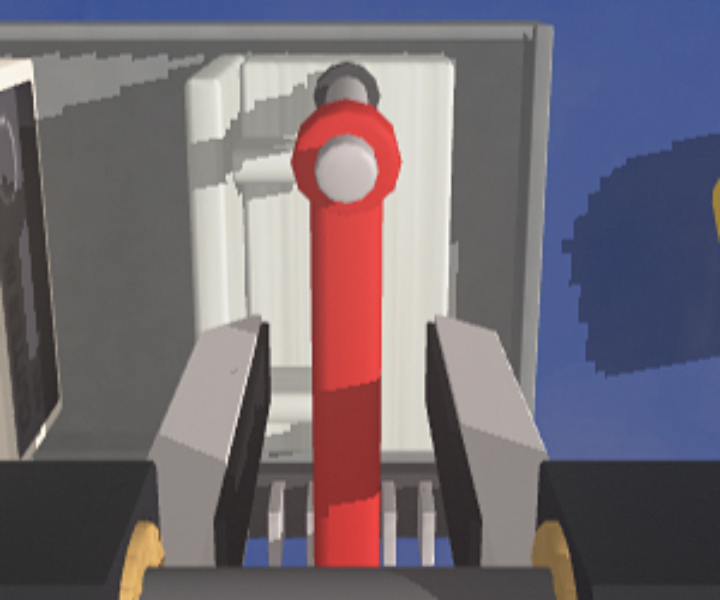

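The bar is centred between the fingers: its centre is at crop x≈346 and the inner finger edges are at 267 and 430. The tips are at z≈0.092. I lower 4 mm more and grip.

Call:
step_arm(dp=[[0, 0, -0.001], [0, 0, -0.002], [0, 0, -0.003], [0, 0, -0.004], [0, 0, -0.004]], dr=[[0, 0, 0], [0, 0, 0], [0, 0, 0], [0, 0, 0], [0, 0, 0]], hand=0.016)

```text
t: 7.6
tool_pos: [0.488, 0.1077, 0.0634]
orientation: [1.0, 0.01, -0.0, -0.0]
ft_force: [0.2, -0.3, -0.6]
finger_gap: 0.016
finger_force: 0.0
```

Call:
step_arm(dp=[[0, 0, 0], [0, 0, 0], [0, 0, 0], [0, 0, 0], [0, 0, 0]], dr=[[0, 0, 0], [0, 0, 0], [0, 0, 0], [0, 0, 0], [0, 0, 0]], hand=0.008, force=3)

```text
t: 8.1
tool_pos: [0.4881, 0.1078, 0.0635]
orientation: [1.0, 0.01, 0.0, -0.0]
ft_force: [-0.7, 1.1, -0.3]
finger_gap: 0.0122
finger_force: 3.0
```

Call:
step_arm(dp=[[0, 0, 0], [0, 0, 0], [0, 0, 0], [0, 0, 0], [0, 0, 0]], dr=[[0, 0, 0], [0, 0, 0], [0, 0, 0], [0, 0, 0], [0, 0, 0]], hand=0.006, force=30)

```text
t: 8.6
tool_pos: [0.4881, 0.1078, 0.0635]
orientation: [1.0, 0.01, 0.0, -0.0]
ft_force: [0.2, 1.9, 0.4]
finger_gap: 0.0117
finger_force: 30.0
```

Firm grip on the bar. Now lift it about 4.5 mm.

Call:
step_arm(dp=[[0, 0, 0.001], [0, 0, 0.0025], [0, 0, 0.004], [0, 0, 0.0045], [0, 0, 0.0045]], dr=[[0, 0, 0], [0, 0, 0], [0, 0, 0], [0, 0, 0], [0, 0, 0]])

```text
t: 9.1
tool_pos: [0.4878, 0.1078, 0.0676]
orientation: [1.0, 0.01, -0.0, -0.0]
ft_force: [1.2, 3.0, -7.2]
finger_gap: 0.0117
finger_force: 30.0
```

Run:
```python
from h import *
bar("w7")
```

```text
n 6466 slope 0.0205 y@.488 0.1072 x 0.4095 0.539 ztop [0.1148 0.1162 0.1172]
9.15 [0.4878 0.1078 0.0677] [ 1.87  1.81 -7.04] 0.0111 29.998555183410645
```

Call:
step_arm(dp=[[-0.0001, 0.005, 0], [-0.0003, 0.014, 0], [-0.0005, 0.024, 0], [-0.0007, 0.034, 0], [-0.0008, 0.04, 0]], dr=[[0, 0, 0], [0, 0, 0], [0, 0, 0], [0, 0, 0], [0, 0, 0]])

```text
t: 9.65
tool_pos: [0.487, 0.1487, 0.0678]
orientation: [1.0, 0.011, -0.0, 0.0]
ft_force: [1.4, -2.5, -7.8]
finger_gap: 0.0115
finger_force: 30.0
```

Call:
step_arm(dp=[[-0.0001, 0.004, 0], [-0.0002, 0.009, 0], [-0.0003, 0.014, 0], [-0.0004, 0.018, 0], [-0.0004, 0.02, 0]], dr=[[0, 0, 0], [0, 0, 0], [0, 0, 0], [0, 0, 0], [0, 0, 0]])

```text
t: 10.15
tool_pos: [0.4866, 0.1677, 0.0678]
orientation: [1.0, 0.01, -0.0, 0.0]
ft_force: [1.3, -5.1, -7.5]
finger_gap: 0.0118
finger_force: 30.0
```

Run:
```python
from h import *
im,d,P=bar("w8")
m=(P[...,2]>.043)&(P[...,2]<.058)&(abs(P[...,0]-.50)<.02)&(P[...,1]>.17)&(d>0)
h,e=np.histogram(P[m][:,1],np.arange(.17,.40,.003)); print([(round(float(x),3),int(n)) for x,n in zip(e,h) if n])
im,d=snapshot("top"); P=cloud(get_calibration("top"),d)
m=(abs(P[...,0]-.50)<.015)&(P[...,1]>.17)&(P[...,1]<.4)
q=P[m]
for b in np.arange(.17,.4,.004):
    z=q[(q[:,1]>=b)&(q[:,1]<b+.004)][:,2]
    if len(z): print(round(b,3),np.median(z).round(3),end="; ")
```

```text
n 6400 slope 0.0208 y@.488 0.1673 x 0.408 0.5376 ztop [0.1149 0.1163 0.1173]
10.2 [0.4866 0.168  0.0678] [ 0.49 -3.91 -7.06] 0.012 29.998614192008972
[(0.179, 47), (0.182, 85), (0.185, 77), (0.188, 88), (0.191, 274), (0.194, 8), (0.2, 16), (0.203, 365), (0.206, 389), (0.209, 390), (0.212, 395), (0.215, 384), (0.218, 380), (0.221, 386), (0.224, 388), (0.227, 384), (0.23, 377), (0.233, 377), (0.236, 395), (0.239, 385), (0.242, 384), (0.245, 377), (0.248, 385), (0.251, 385), (0.254, 380), (0.257, 387), (0.26, 385), (0.263, 373), (0.266, 30), (0.275, 839), (0.278, 424), (0.281, 408), (0.284, 395), (0.287, 401), (0.29, 402), (0.293, 387), (0.296, 409), (0.299, 397), (0.302, 401), (0.305, 389), (0.308, 383), (0.311, 402), (0.314, 384), (0.317, 422), (0.32, 384), (0.323, 397), (0.326, 400), (0.329, 393), (0.332, 406), (0.335, 384), (0.338, 375), (0.341, 62), (0.347, 1), (0.35, 130)]
0.17 0.472; 0.174 0.472; 0.178 0.471; 0.182 0.471; 0.186 0.471; 0.19 0.47; 0.194 0.469; 0.198 0.469; 0.202 0.47; 0.206 0.469; 0.21 0.469; 0.214 0.471; 0.218 0.473; 0.222 0.472; 0.226 0.467; 0.326 0.058; 0.33 0.053; 0.334 0.055; 0.338 0.054; 0.342 0.054; 0.35 0.045; 0.354 0.063; 0.358 0.061; 0.362 0.056; 0.37 0.029; 0.374 0.023; 0.378 0.007; 0.382 0.006; 0.386 0.003; 0.39 -0.001; 0.394 0.0; 0.398 -0.001;
```

Carton b is now at y 0.201–0.267, carton a at 0.275–0.341, and the stop face near 0.351. About 17–19 mm remains, so I approach more slowly.

Call:
step_arm(dp=[[-0.0001, 0.003, 0], [-0.0001, 0.006, 0], [-0.0002, 0.009, 0], [-0.0002, 0.011, 0], [-0.0003, 0.013, 0]], dr=[[0, 0, 0], [0, 0, 0], [0, 0, 0], [0, 0, 0], [0, 0, 0]])

```text
t: 10.75
tool_pos: [0.4863, 0.1803, 0.0678]
orientation: [1.0, 0.011, -0.0, 0.001]
ft_force: [1.3, -6.6, -6.6]
finger_gap: 0.0118
finger_force: 30.0
```

Call:
step_arm(dp=[[0, 0.0005, 0], [0, 0.001, 0], [0, 0.0015, 0], [0, 0.002, 0], [0, 0.002, 0]], dr=[[0, 0, 0], [0, 0, 0], [0, 0, 0], [0, 0, 0], [0, 0, 0]])

```text
t: 11.25
tool_pos: [0.4863, 0.1822, 0.0677]
orientation: [1.0, 0.01, -0.0, 0.001]
ft_force: [0.2, -5.0, -7.3]
finger_gap: 0.0117
finger_force: 30.0
```

Call:
step_arm(dp=[[0, 0.0004, 0], [0, 0.0008, 0], [0, 0.0012, 0], [0, 0.0016, 0], [0, 0.002, 0]], dr=[[0, 0, 0], [0, 0, 0], [0, 0, 0], [0, 0, 0], [0, 0, 0]])

```text
t: 11.75
tool_pos: [0.4862, 0.1841, 0.0677]
orientation: [1.0, 0.01, -0.0, 0.001]
ft_force: [-0.5, -5.9, -7.2]
finger_gap: 0.0117
finger_force: 30.0
```

Run:
```python
from h import *
im,d,P=bar("w9")
m=(P[...,2]>.043)&(P[...,2]<.068)&(abs(P[...,0]-.50)<.02)&(P[...,1]>.17)&(d>0)
h,e=np.histogram(P[m][:,1],np.arange(.17,.40,.002)); print([(round(float(x),3),int(n)) for x,n in zip(e,h) if n<180])
```

```text
n 6426 slope 0.0215 y@.488 0.1835 x 0.4078 0.5373 ztop [0.1149 0.1162 0.1172]
11.8 [0.4862 0.1842 0.0677] [-0.01 -6.47 -6.77] 0.0115 29.99874383211136
[(0.17, 0), (0.172, 0), (0.174, 0), (0.176, 0), (0.178, 0), (0.18, 0), (0.182, 0), (0.184, 0), (0.186, 0), (0.188, 0), (0.19, 0), (0.192, 0), (0.194, 2), (0.196, 43), (0.198, 58), (0.2, 48), (0.202, 57), (0.204, 59), (0.206, 45), (0.218, 107), (0.346, 155), (0.348, 11), (0.354, 67), (0.356, 8), (0.358, 0), (0.36, 0), (0.362, 0), (0.364, 0), (0.366, 0), (0.368, 0), (0.37, 0), (0.372, 0), (0.374, 0), (0.376, 0), (0.378, 0), (0.38, 0), (0.382, 0), (0.384, 0), (0.386, 0), (0.388, 0), (0.39, 0), (0.392, 0), (0.394, 0), (0.396, 0)]
```

Call:
step_arm(dp=[[0, 0.0004, 0], [0, 0.0008, 0], [0, 0.0012, 0], [0, 0.0016, 0], [0, 0.002, 0]], dr=[[0, 0, 0], [0, 0, 0], [0, 0, 0], [0, 0, 0], [0, 0, 0]])

```text
t: 12.3
tool_pos: [0.4861, 0.1861, 0.0677]
orientation: [1.0, 0.011, -0.001, 0.001]
ft_force: [1.0, -6.9, -7.6]
finger_gap: 0.0114
finger_force: 30.0
```

Call:
step_arm(dp=[[0, 0.0003, 0], [0, 0.0006, 0], [0, 0.0009, 0], [0, 0.0012, 0], [0, 0.0012, 0]], dr=[[0, 0, 0], [0, 0, 0], [0, 0, 0], [0, 0, 0], [0, 0, 0]])

```text
t: 12.8
tool_pos: [0.4862, 0.1874, 0.0677]
orientation: [1.0, 0.01, -0.0, 0.001]
ft_force: [-0.0, -5.8, -8.1]
finger_gap: 0.0117
finger_force: 30.0
```

Call:
step_arm(dp=[[0, 0.0003, 0], [0, 0.0006, 0], [0, 0.0009, 0], [0, 0.0012, 0], [0, 0.0015, 0]], dr=[[0, 0, 0], [0, 0, 0], [0, 0, 0], [0, 0, 0], [0, 0, 0]])

```text
t: 13.3
tool_pos: [0.4861, 0.1877, 0.0676]
orientation: [1.0, 0.011, -0.001, 0.002]
ft_force: [1.3, -9.3, -6.5]
finger_gap: 0.0116
finger_force: 30.0
```

Contact: the position stalls and the force rises. Now small increments up to about 12 N.

Call:
step_arm(dp=[[0, 0.0002, 0], [0, 0.0004, 0], [0, 0.0006, 0], [0, 0.0006, 0], [0, 0.0006, 0]], dr=[[0, 0, 0], [0, 0, 0], [0, 0, 0], [0, 0, 0], [0, 0, 0]])

```text
t: 13.8
tool_pos: [0.4861, 0.1877, 0.0675]
orientation: [1.0, 0.011, -0.001, 0.002]
ft_force: [-0.0, -10.3, -6.1]
finger_gap: 0.0119
finger_force: 30.0
```

Run:
```python
from h import *
im,d,P=bar("w10"); print([state()["ft_force"].round(1).tolist() for _ in range(3)])
m=(P[...,2]>.043)&(P[...,2]<.068)&(abs(P[...,0]-.50)<.02)&(P[...,1]>.17)&(d>0)
h,e=np.histogram(P[m][:,1],np.arange(.19,.37,.001)); print([(round(float(x),3),int(n)) for x,n in zip(e,h) if n<90])
```

```text
n 6409 slope 0.021 y@.488 0.1871 x 0.4076 0.5372 ztop [0.1146 0.116  0.117 ]
13.85 [0.4861 0.1877 0.0675] [ 0.5  -9.31 -6.25] 0.0119 29.99842643737793
[[0.5, -9.3, -6.3], [0.5, -9.3, -6.3], [0.5, -9.3, -6.3]]
[(0.19, 0), (0.191, 0), (0.192, 0), (0.193, 0), (0.194, 0), (0.195, 0), (0.196, 0), (0.197, 0), (0.198, 0), (0.199, 12), (0.2, 23), (0.201, 30), (0.202, 30), (0.203, 29), (0.204, 27), (0.205, 22), (0.206, 27), (0.207, 29), (0.208, 30), (0.209, 29), (0.21, 26), (0.211, 23), (0.212, 69), (0.221, 25), (0.222, 45), (0.355, 83), (0.356, 59), (0.357, 38), (0.358, 27), (0.359, 5), (0.36, 0), (0.361, 0), (0.362, 0), (0.363, 0), (0.364, 0), (0.365, 0), (0.366, 0), (0.367, 0), (0.368, 0)]
```

Call:
step_arm(dp=[[0, 0.0002, 0], [0, 0.0004, 0], [0, 0.0006, 0], [0, 0.0008, 0], [0, 0.0008, 0]], dr=[[0, 0, 0], [0, 0, 0], [0, 0, 0], [0, 0, 0], [0, 0, 0]])

```text
t: 14.35
tool_pos: [0.4861, 0.1877, 0.0674]
orientation: [1.0, 0.011, -0.001, 0.003]
ft_force: [1.1, -12.9, -8.0]
finger_gap: 0.012
finger_force: 30.0
```

Call:
step_arm(dp=[[0, 0, 0], [0, 0, 0], [0, 0, 0], [0, 0, 0], [0, 0, 0]], dr=[[0, 0, 0], [0, 0, 0], [0, 0, 0], [0, 0, 0], [0, 0, 0]])

```text
t: 14.85
tool_pos: [0.4861, 0.1877, 0.0674]
orientation: [1.0, 0.011, -0.001, 0.003]
ft_force: [0.4, -11.6, -6.9]
finger_gap: 0.0119
finger_force: 30.0
```

The push holds at 12 N. I relax it and lower the bar to about rack-tooth height.

Call:
step_arm(dp=[[0, -0.0012, 0], [0, -0.0024, 0], [0, -0.0024, -0.001], [0, -0.0024, -0.0025], [0, -0.0024, -0.004]], dr=[[0, 0, 0], [0, 0, 0], [0, 0, 0], [0, 0, 0], [0, 0, 0]])

```text
t: 15.35
tool_pos: [0.4862, 0.1877, 0.0638]
orientation: [1.0, 0.01, -0.001, 0.001]
ft_force: [-0.5, -6.1, -5.8]
finger_gap: 0.0117
finger_force: 30.0
```

Run:
```python
from h import *
bar("w11")
```

```text
n 6193 slope 0.0214 y@.488 0.1871 x 0.4075 0.5373 ztop [0.1108 0.1121 0.1132]
15.4 [0.4862 0.1877 0.0637] [-1.11 -6.15 -5.12] 0.0118 29.998867213726044
```

Call:
step_arm(dp=[[0, -0.0008, 0], [0, -0.0014, 0], [0, -0.0014, 0], [0, -0.0014, 0], [0, -0.0014, 0]], dr=[[0, 0, 0], [0, 0, 0], [0, 0, 0], [0, 0, 0], [0, 0, 0]])

```text
t: 15.9
tool_pos: [0.4862, 0.1876, 0.0639]
orientation: [1.0, 0.01, -0.0, -0.0]
ft_force: [-0.7, -1.3, -7.3]
finger_gap: 0.0119
finger_force: 30.0
```

Call:
step_arm(dp=[[0, 0, 0], [0, 0, 0], [0, 0, 0], [0, 0, 0], [0, 0, 0]], dr=[[0, 0, 0], [0, 0, 0], [0, 0, 0], [0, 0, 0], [0, 0, 0]], hand=0.018, force=10)

```text
t: 16.4
tool_pos: [0.4871, 0.1872, 0.0644]
orientation: [1.0, 0.01, 0.001, -0.0]
ft_force: [-0.4, 0.5, 0.4]
finger_gap: 0.0179
finger_force: 0.0
```

Run:
```python
from h import *
bar("w12")
```

```text
n 6148 slope 0.0198 y@.488 0.187 x 0.4076 0.5369 ztop [0.1104 0.1118 0.1128]
16.45 [0.4869 0.1871 0.0643] [ 0.44 -0.29 -0.02] 0.018 0.0
```

The bar is released and rests on a rack tooth, with its top at 0.112. I ease the follower back with the front finger and check the bar's height as I go.

Call:
step_arm(dp=[[0, -0.001, 0], [0, -0.002, 0], [0, -0.003, 0], [0, -0.0035, 0], [0, -0.004, 0]], dr=[[0, 0, 0], [0, 0, 0], [0, 0, 0], [0, 0, 0], [0, 0, 0]])

```text
t: 16.95
tool_pos: [0.4866, 0.1844, 0.064]
orientation: [1.0, 0.01, 0.0, -0.001]
ft_force: [-0.2, 6.3, -0.1]
finger_gap: 0.018
finger_force: 3.2
```

Run:
```python
from h import *
bar("w13")
```

```text
n 6196 slope 0.0193 y@.488 0.1868 x 0.4076 0.5372 ztop [0.1106 0.112  0.113 ]
17.0 [0.4865 0.1844 0.0639] [ 0.09  5.46 -1.08] 0.0181 2.7947185188531876
```

Call:
step_arm(dp=[[0, -0.0002, 0], [0, -0.0004, 0], [0, -0.0006, 0], [0, -0.0008, 0], [0, -0.001, 0]], dr=[[0, 0, 0], [0, 0, 0], [0, 0, 0], [0, 0, 0], [0, 0, 0]])

```text
t: 17.5
tool_pos: [0.4866, 0.1836, 0.0639]
orientation: [1.0, 0.01, 0.0, -0.001]
ft_force: [-0.6, 5.1, -1.4]
finger_gap: 0.0179
finger_force: 2.9
```

Run:
```python
from h import *
im,d,P=bar("w14")
cv2.imwrite("pics/w14c.png",cv2.resize(im[200:420,120:440],None,fx=2.4,fy=2.4,interpolation=cv2.INTER_CUBIC))
```

```text
n 6204 slope 0.0195 y@.488 0.186 x 0.408 0.5372 ztop [0.1107 0.112  0.1131]
17.55 [0.4866 0.1836 0.0639] [-0.11  6.49 -0.57] 0.0182 2.9345720261335373
```

Call:
step_arm(dp=[[0, -0.0003, 0], [0, -0.0006, 0], [0, -0.0009, 0], [0, -0.0012, 0], [0, -0.0012, 0]], dr=[[0, 0, 0], [0, 0, 0], [0, 0, 0], [0, 0, 0], [0, 0, 0]])

```text
t: 18.05
tool_pos: [0.4866, 0.1822, 0.0639]
orientation: [1.0, 0.01, 0.0, -0.001]
ft_force: [0.9, 5.8, -1.9]
finger_gap: 0.0181
finger_force: 2.8
```

Run:
```python
from h import *
bar("w15")
```

```text
n 6179 slope 0.0193 y@.488 0.1846 x 0.4073 0.5373 ztop [0.1106 0.112  0.113 ]
18.1 [0.4866 0.1822 0.0639] [ 0.18  5.79 -1.41] 0.0176 2.752852365374565
```

Call:
step_arm(dp=[[0, -0.0003, 0], [0, -0.0006, 0], [0, -0.0009, 0], [0, -0.0012, 0], [0, -0.0012, 0]], dr=[[0, 0, 0], [0, 0, 0], [0, 0, 0], [0, 0, 0], [0, 0, 0]])

```text
t: 18.6
tool_pos: [0.4866, 0.1807, 0.0637]
orientation: [1.0, 0.01, 0.0, -0.001]
ft_force: [1.2, 5.1, -1.9]
finger_gap: 0.0182
finger_force: 2.5
```

Run:
```python
from h import *
bar("w16")
```

```text
n 6196 slope 0.0194 y@.488 0.1831 x 0.4075 0.5373 ztop [0.1104 0.1118 0.1128]
18.65 [0.4866 0.1807 0.0637] [ 1.51  5.19 -3.59] 0.0179 2.5226088613271713
```

Call:
step_arm(dp=[[0, -0.0002, 0], [0, -0.0004, 0], [0, -0.0006, 0], [0, -0.0006, 0], [0, -0.0006, 0]], dr=[[0, 0, 0], [0, 0, 0], [0, 0, 0], [0, 0, 0], [0, 0, 0]])

```text
t: 19.15
tool_pos: [0.4864, 0.1788, 0.0638]
orientation: [1.0, 0.01, -0.0, 0.0]
ft_force: [-0.0, 2.1, -2.4]
finger_gap: 0.0182
finger_force: 1.2
```

Run:
```python
from h import *
bar("w17")
```

```text
n 5718 slope 0.0199 y@.488 0.1813 x 0.4075 0.5374 ztop [0.1048 0.1062 0.1072]
19.2 [0.4864 0.1788 0.0638] [ 0.05  2.51 -2.27] 0.0184 1.134074628353119
```

The bar dropped 6 mm (top at 0.106), so it is fully home. I centre the fingers, open them and move straight up.

Call:
step_arm(dp=[[0, 0.001, 0], [0, 0.002, 0], [0, 0.003, 0], [0, 0.003, 0], [0, 0.003, 0]], dr=[[0, 0, 0], [0, 0, 0], [0, 0, 0], [0, 0, 0], [0, 0, 0]])

```text
t: 19.7
tool_pos: [0.4867, 0.1819, 0.064]
orientation: [1.0, 0.01, 0.0, 0.0]
ft_force: [-0.0, -0.8, -0.0]
finger_gap: 0.0178
finger_force: 0.0
```

Call:
step_arm(dp=[[0, 0, 0], [0, 0, 0], [0, 0, 0.005], [0, 0, 0.015], [0, 0, 0.03]], dr=[[0, 0, 0], [0, 0, 0], [0, 0, 0], [0, 0, 0], [0, 0, 0]], hand=0.03)

```text
t: 20.2
tool_pos: [0.486, 0.1819, 0.0942]
orientation: [1.0, 0.01, -0.001, 0.0]
ft_force: [-0.6, -0.0, -0.3]
finger_gap: 0.0299
finger_force: 0.0
```

Call:
step_arm(dp=[[0, 0, 0.02], [0, 0, 0.04], [0, 0, 0.06], [0, 0, 0.08], [0, 0, 0.1]], dr=[[0, 0, 0], [0, 0, 0], [0, 0, 0], [0, 0, 0], [0, 0, 0]])

```text
t: 20.7
tool_pos: [0.4868, 0.182, 0.1959]
orientation: [1.0, 0.01, 0.001, -0.0]
ft_force: [-0.7, 0.6, 0.9]
finger_gap: 0.0303
finger_force: 0.0
```

Run:
```python
from h import *
im,d,P=bar("w18")
```

```text
n 2391 slope 0.024 y@.488 0.1819 x 0.4104 0.5402 ztop [0.1087 0.1101 0.1114]
20.75 [0.4894 0.1826 0.1998] [ 1.31 -0.24  1.46] 0.0299 0.0
```

View pics/w18.png

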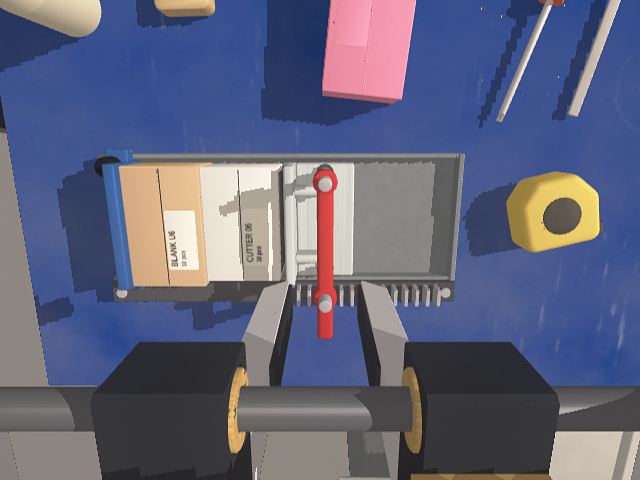

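The picture shows the brown carton against the blue stop at x≈120, the white carton touching it at x≈204, and the follower face just behind at x≈285. The arm was still settling, so I re-measure the bar height at rest and then hand in.

Run:
```python
from h import *
bar("w19"); im,d,P=bar("w20")
m=(P[...,2]>.043)&(P[...,2]<.07)&(abs(P[...,0]-.50)<.02)&(d>0)
h,e=np.histogram(P[m][:,1],np.arange(.19,.37,.002)); print([(round(float(x),3),int(n)) for x,n in zip(e,h)])
```

```text
n 2360 slope 0.0234 y@.488 0.1812 x 0.4081 0.5369 ztop [0.1032 0.1046 0.1058]
20.8 [0.4894 0.1826 0.1983] [0.28 0.25 0.39] 0.0302 0.0
n 2386 slope 0.0234 y@.488 0.181 x 0.4063 0.5352 ztop [0.1027 0.1042 0.1053]
20.85 [0.4881 0.1823 0.1962] [-0.55 -0.06  0.78] 0.0299 0.0
[(0.19, 15), (0.192, 27), (0.194, 18), (0.196, 17), (0.198, 27), (0.2, 18), (0.202, 18), (0.204, 27), (0.206, 104), (0.208, 141), (0.21, 96), (0.212, 139), (0.214, 47), (0.216, 0), (0.218, 2), (0.22, 126), (0.222, 96), (0.224, 125), (0.226, 103), (0.228, 98), (0.23, 122), (0.232, 103), (0.234, 101), (0.236, 115), (0.238, 107), (0.24, 105), (0.242, 114), (0.244, 110), (0.246, 103), (0.248, 109), (0.25, 112), (0.252, 109), (0.254, 105), (0.256, 108), (0.258, 112), (0.26, 109), (0.262, 108), (0.264, 111), (0.266, 103), (0.268, 111), (0.27, 107), (0.272, 110), (0.274, 104), (0.276, 111), (0.278, 109), (0.28, 107), (0.282, 105), (0.284, 134), (0.286, 135), (0.288, 109), (0.29, 118), (0.292, 114), (0.294, 109), (0.296, 103), (0.298, 116), (0.3, 109), (0.302, 110), (0.304, 110), (0.306, 111), (0.308, 113), (0.31, 108), (0.312, 120), (0.314, 108), (0.316, 106), (0.318, 112), (0.32, 105), (0.322, 115), (0.324, 107), (0.326, 109), (0.328, 118), (0.33, 106), (0.332, 107), (0.334, 110), (0.336, 108), (0.338, 113), (0.34, 107), (0.342, 111), (0.344, 121), (0.346, 100), (0.348, 121), (0.35, 309), (0.352, 134), (0.354, 118), (0.356, 118), (0.358, 98), (0.36, 16), (0.362, 0), (0.364, 0), (0.366, 0)]
```

The bar is home, the row is closed with no gaps, and the robot is clear of everything.

```bash
python3 -c "
from cell import *
print(job_done())"
```

```text
the job is handed in; nothing more can be done
None
```

The job is handed in at about 21 s: both cartons are closed up against the blue stop, pressed at about 12 N, and the follower is eased back about 6 mm to the first notch with the bar fully home; my first grip slipped off the bar's top edge, but nothing moved.

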